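# Refill the spice carousel and click it home

## Robot

A 6-joint arm with a two-finger parallel gripper is mounted at the origin on the work surface. World frame = base frame: x ahead of the robot, y to its left, z up, the work surface at z = 0. Lengths are in m, angles in degrees, forces in N, time in s.
With the tool pointing down it reaches from about 0.4 to 0.825 m from the base axis. Payload 7 kg.
Tool frame: the origin (TCP) lies midway between the tips of the shut fingers; the grasp point (between the pads) lies 19 mm behind it; x points along the fingers, z is the direction in which the jaws open and shut, and the axes are right-handed (so a half turn about x gives the same grasp; the last joint's range is limited). The gripper opens to 88 mm and grips with 3 to 60 N. Pads are 19 mm wide; open, the fingers measure 130 mm over their backs; the gripper's body (78 mm by 193 mm) begins 47 mm behind the grasp point.
Start: joints at [81.824, 20.546, 0.682, 0, -70.136, -16.507], TCP at [0.282, 0.613, 0.227] pointing down, gripper open.
Joint ranges: [-176.03, 176.03], [-82.01, 121.73], [-58.28, 71.71], [-173.87, 95.51], [-174.79, -0.11], [-173.66, 173.66]. Speed limits (degrees/s): [136.94, 136.94, 172.46, 180, 180, 180].

## Interface

Orientations are given as [roll, pitch, yaw] about the fixed x, y, z axes, in that order (R = Rz(yaw) Ry(pitch) Rx(roll)).
In Python, from plant import ctrl gives the robot as it stands. The module is installed in compiled form; this text tells all that it offers.
- The arm moves only by the tool servo_tool, never from a script. Its argument "deltas" is a list of rows, each a list of 3 entries, a list of its own where there are three numbers: the turn, a rotation vector about the tool's x, y, z in degrees, then the shift along the tool's x, y, z in cm, then the finger opening in cm, from 0 to 8.76. A call has 1 to 5 rows; each row is the pose to reach, as a shift and turn from the pose measured when the call began, along the tool's axes at that moment; what a row does not reach only later rows make up. A row lasts 1/10 s, in which the tool goes at most 50 mm and 8.59 degrees, less where a joint would pass 70% of its speed; a pose out of reach is approached as far as the arm can. A call with a gripper value outside its range is refused whole. The fingers move at their own pace and stop on an object; the grip force is fixed at half the most. Time passes only in rows, so rows that repeat a pose let the fingers close. It gives the time, the measured TCP pose, the force and the opening at its end, in the units of the state.
- ctrl.get_obs(): the state, without advancing time (a new reading comes with each control period).
- ctrl.snapshot(name): name is "scene" or "top" or "wrist"; returns a dict with "image" (400x640x3 uint8, red, green, blue), "vertical_fov" (degrees; the focal length in pixels is half the picture's height over the tangent of half this angle, whatever the lens; pixels are square), "cx", "cy" (the principal point, pixels), "k1" (the pictures are not rectified: a ray, as slopes to the right and down, at radius r is drawn at 1 + k1 r^2 times it, then the intrinsics apply), "rvec" (rotation vector, rad) and "tvec" (3), from world to camera coordinates, as OpenCV has them. Camera axes: x right, y down, z forward; pixel columns grow to the right and rows downward; lengths in m; the calibration is good to about 2 mm. A picture is of the moment at which its call begins. There is no depth.
- ctrl.close_job(): hands the job in, once; it reports no verdict.
The state is a dict: "clock": time; "joint_pos": joint angles; "qvel": joint speeds; "tau": joint torques, N m; "tool_pos": TCP position; "orientation": TCP orientation; "force": force on the tool from outside, world axes, zero at the start; "moment": the same for the moment, N m; "opening": finger opening in m.
Only numpy, scipy, OpenCV 4.12 (cv2) and the standard library are available. Lean on these libraries where they do the work, as an engineer would, in place of code of your own. Each camera call takes 0.05 s, during which the arm holds its last target. There are 200 camera calls.

## Task

Put the red-capped jar that stands by itself on the counter back into the empty ring of the round spice carousel. Then push the carousel round by its upright knob, with a light fingertip push and without gripping it, until you feel it ride over the stiff hump of its catch, and stop just past that, so that it is left sitting in the catch with the jars upright and everything else where it was.

Things in the scene. Friction and masses are not known exactly. Their poses are not given: they have to be found in the camera images.
- foot: Carousel's fixed foot, a black disc 250 mm across, 7 mm high. Origin: centre of its underside, on the vertical turning axis. Hidden under the tray it carries the catch: a sprung roller pressing inward on the tray's hub ring. At what angle the catch is clamped round the post is unknown and shows in no pose.
- tray: Round steel tray, 300 mm across, 4 mm thick, about 1 kg; turns without end about the vertical axis, drag about 0.12 to 0.2 N m. Origin: on the axis at its underside, 38 mm above the counter; z up, +x from axis to knob. Four rings (inside diameter 55 mm, 12 mm high) stand on it 88 mm from the axis, at 45, 135, 225, 315 degrees from +x; empty: 135.
- hub (a point): Axis at the tray's top face. The hub ring below has one notch between two rounded humps. Turned anticlockwise (from above), the tray comes to the foot of the first hump after 30 to 140 degrees: 8 degrees of climb, the push at the knob rising from 1 N to a peak of 5 to 8 N. Just past its top the tray runs by itself 10 to 15 degrees into the notch and stays there; the second hump's top lies 26 degrees after the first.
- knob (a point): Point on the tray's upright steel knob, a round post of 16 mm diameter with a domed top, 125 mm from the axis. The point lies on the post's centre line, 106 mm above the counter, 10 mm below its top. The post goes down to the tray's top face, 42 mm above the counter (a flange 24 mm across covers the lowest 4 mm). No jar within 55 mm of the post.
- place (a point): Centre of the floor of the empty ring on the tray, 42 mm above the counter: where the centre of the jar's underside belongs. Inside diameter 55 mm, ring 12 mm high.
- jar: The jar to be put back: clear plastic, 50 mm diameter, 70 mm high, with a red screw cap (51 mm diameter, the top 14 mm); 80 to 180 g. It stands alone on the counter left or right of the carousel. Origin: centre of its underside, z up.
- jar1: Jar of the same kind already in the tray's ring at 45 degrees from the knob. Origin: centre of its underside.
- jar2: Jar of the same kind already in the tray's ring at 225 degrees from the knob. Origin: centre of its underside.
- jar3: Jar of the same kind already in the tray's ring at 315 degrees from the knob. Origin: centre of its underside.
- tumbler: Bystander: open steel tumbler, 72 mm across the mouth, 95 mm high, on the other side of the carousel from the jar. Origin: centre of its underside.
- masala_box: Bystander: round stainless masala box with lid, 184 mm across, 80 mm high with its small knob, far to the right. Origin: centre of its underside.
- katori: Bystander: small steel bowl, 90 mm across, 38 mm high, far to the left, by the stove. Origin: centre of its underside.
- ladle: Bystander: aluminium serving spoon 250 mm long, lying near the robot on the left. Origin: underside, at mid length.
There are look-alikes about, which are no part of the job. What is shaped like the jar2 but purple is not meant. Leave any blue or purple look-alike of the jar alone.

How it is judged:
By the outcome, as a careful person would: the job done as asked, in the order asked, and still so for the second after the job is handed in, with the robot touching nothing.
It also fails if it takes over 72 s, if anything falls off the work surface, if the arm or the gripper's body presses on something with over 40 N, if the wrist force passes 120 N, or if a joint passes its speed limit or range.

## Working session

There is one attempt and no reset: what is moved stays moved. The work goes in short steps, Python scripts to look and compute and a tool call to move; the robot and the scene stay as the last step left them, time stands still between calls to the robot, and variables do not carry over. Pictures are saved under pics/ and viewed, on a budget of 10 in all, crops included, one or two more only if the job needs it, and the job is handed in when it is done.

Besides the shell and the picture viewer there is one more tool, called after "Emit:" by a JSON object that holds its "op" and its "data". servo_tool: Moves the arm, as the interface text tells. Its arguments: {"type":"object","properties":{"deltas":{"type":"array","items":{"type":"array"}}},"required":["deltas"]}

```bash
mkdir -p pics
cat > h.py <<'E'
import numpy as np, cv2
from plant import ctrl
from scipy.spatial.transform import Rotation as R
def snap(n,f):
    s=ctrl.snapshot(n); cv2.imwrite('pics/'+f+'.png',s['image'][:,:,::-1])
    np.save('pics/'+f+'.npy',{k:v for k,v in s.items()},allow_pickle=True); return s
def load(f): return np.load('pics/'+f+'.npy',allow_pickle=True).item()
def cam(s):
    F=200/np.tan(np.radians(s['vertical_fov'])/2)
    return np.array([[F,0,s['cx']],[0,F,s['cy']],[0,0,1.]]),np.array([s['k1'],0,0,0,0.])
def ray(s,px):
    K,d=cam(s); x=cv2.undistortPoints(np.array([[px]],float),K,d)[0,0]
    M=cv2.Rodrigues(np.array(s['rvec'],float))[0]; t=np.array(s['tvec'],float).ravel()
    return -M.T@t, M.T@np.array([x[0],x[1],1])
def at(s,px,z):
    c,v=ray(s,px); return c+v*(z-c[2])/v[2]
def proj(s,P):
    K,d=cam(s); return cv2.projectPoints(np.array(P,float).reshape(-1,1,3),np.array(s['rvec'],float),np.array(s['tvec'],float),K,d)[0][:,0]
def tool(): 
    o=ctrl.get_obs(); return np.array(o['tool_pos']),R.from_euler('xyz',o['orientation'],degrees=True),o
def togo(P): # world target -> cm in tool axes
    p,r,o=tool(); return r.inv().apply(np.array(P)-p)*100
E
python3 - <<'E'
from h import *
a=snap('scene','s1');b=snap('top','t1')
print(ctrl.get_obs()); print(tool()[1].as_matrix().round(3))
for s in(a,b): print({k:v for k,v in s.items() if k!='image'}, ray(s,(320,200)))
E
```

```text
{'clock': 0.1, 'joint_pos': array([ 8.18262015e+01,  2.05859206e+01,  6.39852516e-01, -1.89988581e-02,
       -7.01357942e+01, -1.65064725e+01]), 'qvel': array([-0.03010366, -0.12555872,  0.14458059,  0.11014032, -0.02843706,
       -0.03713373]), 'tau': array([-1.47476880e-03, -5.84160948e+01,  2.93753421e+01,  7.01547906e+00,
        1.01672669e-02, -4.71262956e-05]), 'tool_pos': array([0.28168856, 0.61293545, 0.22573463]), 'orientation': array([   4.19971307,   89.91621128, -110.48702637]), 'force': array([-0.78295265,  0.42387307,  0.69906477]), 'moment': array([-0.03988372, -0.01457882, -0.03661842]), 'opening': 0.08753699923561603}
[[-0.001  0.909 -0.418]
 [-0.001 -0.418 -0.909]
 [-1.     0.     0.001]]
{'vertical_fov': 56.9179154156567, 'cx': 317.6044847288936, 'cy': 196.7121543631963, 'k1': -0.03227944211400233, 'rvec': array([ 1.59048512,  1.65965333, -0.89228959]), 'tvec': array([ 0.03863604, -0.18025184,  1.74953845])} (array([1.56355599, 0.01883973, 0.80610544]), array([-0.83190342, -0.02340977, -0.55453605]))
{'vertical_fov': 55.353125283427765, 'cx': 318.363328829784, 'cy': 196.0901506293017, 'k1': -0.05385167067354306, 'rvec': array([ 2.13880604, -2.16596105,  0.11402924]), 'tvec': array([-0.00274365,  0.48382747,  1.27164143])} (array([ 0.3273662 , -0.02681759,  1.32033354]), array([ 0.10999903,  0.00966172, -0.99394689]))
```

View pics/s1.png

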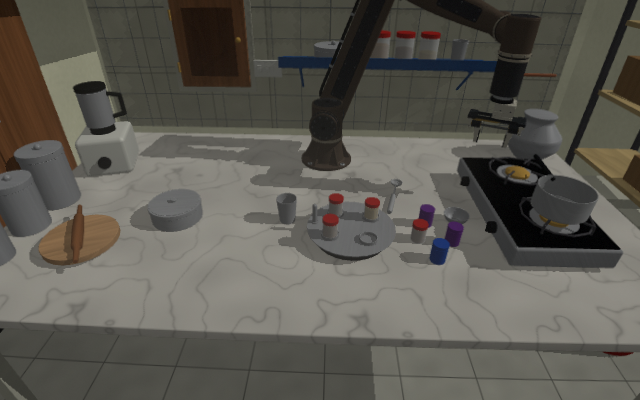

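View pics/t1.png

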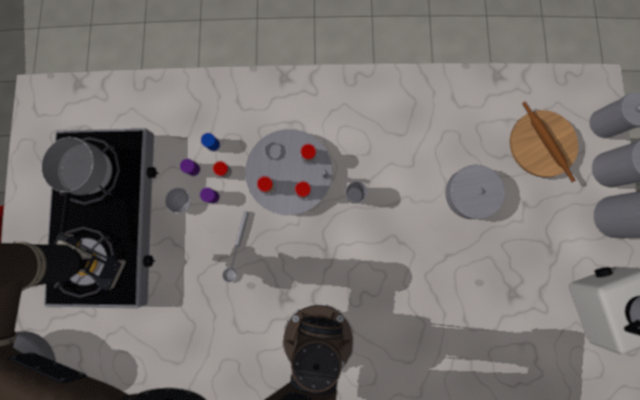

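The top view shows the lone red jar at (221,169), with purple look-alikes at (189,166) and (209,195) and a blue one at (209,141). Red caps at (308,152), (265,184) and (303,189) are already in the tray. The empty ring is at (275,150), the knob at about (326,175), and the tumbler at (356,192). I choose the red jar at (221,169), which is (420,230) in the scene view.

Run:
```python
from h import *
b=load('t1');a=load('s1')
for n,s in(('top',b),('scene',a)):
    im=s['image'].astype(int); m=((im[:,:,0]>90)&(im[:,:,1]<60)&(im[:,:,2]<70)).astype(np.uint8)
    k,l,st,c=cv2.connectedComponentsWithStats(m)
    for i in range(1,k):
        if st[i,4]>20: print(n,c[i].round(1),st[i,4],at(s,c[i],.07).round(3),at(s,c[i],.105).round(3))
print('tray edges',[at(b,p,.042).round(3) for p in((246,172),(334,172),(290,130),(290,214))])
print('ring',at(b,(275.5,150.5),.05),'scene ring',at(a,(369,239),.05))
print('knob',at(b,(326,175),.11),at(a,(314.5,207),.114))
print('tumbler',at(b,(356,190),.095),at(b,(209,195),.07),at(b,(189,166),.07),at(b,(209,141),.07))
big=cv2.resize(b['image'][115:235,165:385],None,fx=3.6,fy=3.6,interpolation=cv2.INTER_CUBIC)
cv2.imwrite('pics/c1.png',big[:,:,::-1])
```

```text
top [547.3 145.4] 95 [ 0.642 -0.79   0.07 ] [ 0.633 -0.768  0.105]
top [308.  151.5] 182 [0.63  0.024 0.07 ] [0.622 0.022 0.105]
top [220.1 168.4] 159 [0.577 0.32  0.07 ] [0.57  0.31  0.105]
top [264.8 183.8] 184 [0.522 0.168 0.07 ] [0.517 0.163 0.105]
top [302.5 188.9] 192 [0.503 0.043 0.07 ] [0.499 0.041 0.105]
scene [386.2  32.7] 39 [-3.117  0.644  0.07 ] [-2.895  0.614  0.105]
scene [407.5  32.6] 59 [-3.155  0.899  0.07 ] [-2.931  0.857  0.105]
scene [432.1  33. ] 61 [-3.158  1.189  0.07 ] [-2.933  1.134  0.105]
scene [336.3 197.6] 94 [0.44  0.046 0.07 ] [0.494 0.045 0.105]
scene [372.6 201.4] 94 [0.459 0.176 0.07 ] [0.512 0.169 0.105]
scene [330.7 218.4] 129 [0.569 0.027 0.07 ] [0.616 0.027 0.105]
scene [420.8 223.2] 111 [0.582 0.325 0.07 ] [0.628 0.31  0.105]
tray edges [array([0.569, 0.238, 0.042]), array([ 0.564, -0.063,  0.042]), array([0.714, 0.086, 0.042]), array([0.423, 0.087, 0.042])]
ring [0.64008587 0.13546792 0.05      ] scene ring [0.64624803 0.15090896 0.05      ]
knob [ 0.54199831 -0.03535293  0.11      ] [ 0.56761783 -0.02702506  0.114     ]
tumbler [ 0.49399964 -0.13195145  0.095     ] [0.48740439 0.35517263 0.07      ] [0.5870206  0.42606033 0.07      ] [0.67231057 0.35986274 0.07      ]
```

View pics/c1.png

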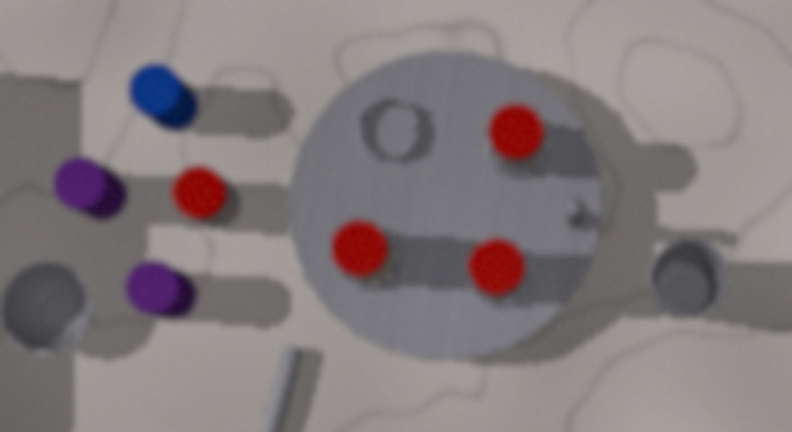

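The crop confirms the choice: the lone red cap sits between the three blue and purple look-alikes. I'm moving above it with the same yaw.

Emit:
{"op": "servo_tool", "data": {"deltas": [[[0,0,0],[-0.8,7.8,2.9],7.0],[[0,0,0],[-1,11,4],7.0],[[0,0,0],[-1.5,15,5.5],7.0],[[0,0,0],[-2,19,7],7.0],[[0,0,0],[-2.5,23,8.4],7.0]]}}

```text
clock: 0.6
tool_pos: [0.4566, 0.4387, 0.2509]
orientation: [0.2, 89.9, -114.5]
force: [0.0, 1.0, 0.6]
opening: 0.0701
```

Run:
```python
from h import *
p,r,o=tool(); print(o['clock'],p,o['orientation'],togo([.578,.32,.26]),o['force'])
```

```text
0.6 [0.45663361 0.43867295 0.25086957] [   0.20225018   89.88368293 -114.48671876] [-0.90132804 15.98409432  5.71495243] [0.01016603 0.95847484 0.62263097]
```

Emit:
{"op": "servo_tool", "data": {"deltas": [[[0,0,0],[0,4.5,1.6],7.0],[[0,0,0],[-0.5,9,3.2],7.0],[[0,0,0],[-0.9,13,4.6],7.0],[[0,0,0],[-0.9,16,5.7],7.0],[[0,0,0],[-0.9,16,5.7],7.0]]}}

```text
clock: 1.1
tool_pos: [0.5804, 0.3169, 0.2593]
orientation: [-2.0, 89.8, -116.9]
force: [-0.7, -0.0, -0.3]
opening: 0.0698
```

Run:
```python
from h import *
s=snap('wrist','w1');p,r,o=tool(); print(o['clock'],p,o['orientation'])
print({k:v for k,v in s.items() if k!='image'}, ray(s,(320,200)))
print(proj(s,[[.58,.322,.07],[.64,.143,.042],[.568,.091,.042]]))
```

```text
1.15 [0.57922973 0.31816723 0.25920251] [ -10.62478841   89.8137851  -125.50280693]
{'vertical_fov': 65.69220444874534, 'cx': 315.7559288138299, 'cy': 196.47417645021105, 'k1': -0.048482615803451506, 'rvec': array([-1.5907675 ,  2.49460313,  0.36506393]), 'tvec': array([0.53040901, 0.32983932, 0.53810273])} (array([0.6515284 , 0.28397561, 0.41779282]), array([-0.27924285,  0.11052851, -0.95400425]))
[[310.80046946 176.44812812]
 [431.26035874  59.5628022 ]
 [492.07779451 100.07730929]]
```

View pics/w1.png

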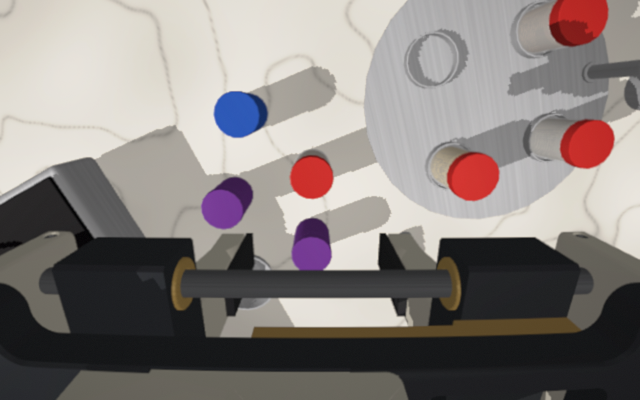

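The wrist view shows the target cap at (312,177), the empty ring at (436,57), tray caps at (473,176), (587,143) and (578,17), and the knob at about (590,71). I'm fitting positions from the cap silhouettes.

```bash
cat >> h.py <<'E'
from scipy.optimize import least_squares
TH=np.linspace(0,2*np.pi,48,endpoint=False)
def cyl(x,y,r,z0,z1): return np.array([[x+r*np.cos(t),y+r*np.sin(t),z] for z in(z0,z1) for t in TH])
def hullc(s,x,y,r,z0,z1):
    h=cv2.convexHull(proj(s,cyl(x,y,r,z0,z1)).astype(np.float32)); m=cv2.moments(h); return np.array([m['m10'],m['m01']])/m['m00'],m['m00']
def caps(s,amin=60):
    im=s['image'].astype(int); m=((im[:,:,0]>80)&(im[:,:,1]<.45*im[:,:,0])&(im[:,:,2]<.45*im[:,:,0])).astype(np.uint8)
    k,l,st,c=cv2.connectedComponentsWithStats(m); return [(c[i],st[i]) for i in range(1,k) if st[i,4]>amin]
def fitcap(s,c,ztop):
    g=at(s,c,ztop)[:2]; f=lambda q:hullc(s,q[0],q[1],.0255,ztop-.014,ztop)[0]-c
    q=least_squares(f,g).x; return q,hullc(s,*q,.0255,ztop-.014,ztop)[1]
E
python3 - <<'E'
from h import *
for f in('t1','s1','w1'):
    s=load(f)
    for c,st in caps(s):
        for z in(.07,.112):
            q,a=fitcap(s,c,z)
            if .4<q[0]<.7 and -.1<q[1]<.4: print(f,c.round(1),st[:5],z,q.round(4),round(a))
s=load('w1'); print('ring top',at(s,(437,57),.054),'knob base',at(s,(588,71),.046))
E
```

```text
t1 [307.9 151.3] [301 144  15  15 172] 0.07 [0.6322 0.0243] 190
t1 [307.9 151.3] [301 144  15  15 172] 0.112 [0.622  0.0226] 203
t1 [220.1 168.3] [213 162  15  14 160] 0.07 [0.5785 0.3215] 194
t1 [220.1 168.3] [213 162  15  14 160] 0.112 [0.5701 0.3099] 208
t1 [264.5 183.7] [258 177  15  15 175] 0.07 [0.5238 0.1701] 193
t1 [264.5 183.7] [258 177  15  15 175] 0.112 [0.5172 0.1636] 207
t1 [302.3 188.8] [295 182  15  15 178] 0.07 [0.5048 0.0438] 191
t1 [302.3 188.8] [295 182  15  15 178] 0.112 [0.4988 0.0414] 205
s1 [336.4 197.8] [329 194  14  10  96] 0.07 [0.4312 0.0469] 128
s1 [336.4 197.8] [329 194  14  10  96] 0.112 [0.4951 0.0454] 143
s1 [372.6 201.8] [366 198  14  10  97] 0.07 [0.4508 0.1779] 133
s1 [372.6 201.8] [366 198  14  10  97] 0.112 [0.5136 0.1689] 149
s1 [330.5 218.8] [323 214  15  12 132] 0.07 [0.561  0.0268] 157
s1 [330.5 218.8] [323 214  15  12 132] 0.112 [0.6176 0.0263] 177
s1 [420.8 223.4] [413 219  15  12 117] 0.07 [0.5728 0.3276] 165
s1 [420.8 223.4] [413 219  15  12 117] 0.112 [0.6287 0.3101] 185
w1 [577.7  20.4] [ 550    0   58   46 2245] 0.07 [ 0.6139 -0.0106] 2257
w1 [577.7  20.4] [ 550    0   58   46 2245] 0.112 [0.6183 0.0244] 2904
w1 [586.8 143.2] [ 560  120   54   48 2023] 0.07 [0.4776 0.0084] 1749
w1 [586.8 143.2] [ 560  120   54   48 2023] 0.112 [0.4981 0.0411] 2250
w1 [472.8 175.8] [ 448  153   51   48 1914] 0.07 [0.4982 0.148 ] 1642
w1 [472.8 175.8] [ 448  153   51   48 1914] 0.112 [0.5163 0.1642] 2114
w1 [311.2 176.6] [ 290  156   43   42 1422] 0.07 [0.5782 0.3224] 1566
w1 [311.2 176.6] [ 290  156   43   42 1422] 0.112 [0.5869 0.3178] 2016
ring top [0.64026831 0.14075754 0.054     ] knob base [ 0.55370655 -0.02442349  0.046     ]
```

Run:
```python
from h import *
print(togo([.5783,.3222,.036]))
```

```text
[22.31924188 -0.24062415 -0.39803918]
```

Emit:
{"op": "servo_tool", "data": {"deltas": [[[0,0,0],[3.5,-0.2,-0.4],7.0],[[0,0,0],[8,-0.2,-0.4],7.0],[[0,0,0],[12,-0.2,-0.4],7.0],[[0,0,0],[15,-0.2,-0.4],7.0],[[0,0,0],[15,-0.2,-0.4],7.0]]}}

```text
clock: 1.65
tool_pos: [0.5756, 0.3209, 0.1041]
orientation: [-22.8, 89.3, -137.7]
force: [0.3, -0.8, 0.2]
opening: 0.0701
```

Run:
```python
from h import *
print(togo([.5783,.3222,.036]),tool()[1].as_matrix().round(3))
```

```text
[ 6.80527758  0.22732874 -0.30549589] [[-0.009  0.907 -0.42 ]
 [-0.008 -0.42  -0.907]
 [-1.    -0.005  0.011]]
```

Emit:
{"op": "servo_tool", "data": {"deltas": [[[0,0.6,0.3],[2,0.2,-0.3],7.0],[[0,0.6,0.3],[4.5,0.2,-0.3],7.0],[[0,0.6,0.3],[6.8,0.2,-0.3],7.0],[[0,0.6,0.3],[6.8,0.2,-0.3],7.0],[[0,0.6,0.3],[6.8,0.2,-0.3],7.0]]}}

```text
clock: 2.15
tool_pos: [0.5785, 0.3232, 0.0377]
orientation: [100.1, 89.9, -14.7]
force: [-0.1, 0.7, 0.4]
opening: 0.0698
```

Run:
```python
from h import *
print(togo([.5783,.3222,.036]),tool()[1].as_matrix().round(3))
```

```text
[0.16648767 0.01879737 0.10073978] [[ 0.001  0.908 -0.42 ]
 [-0.    -0.42  -0.908]
 [-1.     0.001 -0.   ]]
```

Within 1 mm, so I'm closing the gripper.

Emit:
{"op": "servo_tool", "data": {"deltas": [[[0,0,0],[0,0,0.1],5.5],[[0,0,0],[0,0,0.1],4.5],[[0,0,0],[0,0,0.1],4.5],[[0,0,0],[0,0,0.1],4.5],[[0,0,0],[0,0,0.1],4.5]]}}

```text
clock: 2.65
tool_pos: [0.5787, 0.3228, 0.0391]
orientation: [129.5, 89.8, 14.8]
force: [-1.4, -0.4, 7.0]
opening: 0.0504
```

Emit:
{"op": "servo_tool", "data": {"deltas": [[[0,0,0],[-1,0,0],4.0],[[0,0,0],[-3,0,0],4.0],[[0,0,0],[-6,0,0],4.0],[[0,0,0],[-8.5,0,0],4.0],[[0,0,0],[-9,0,0],4.0]]}}

```text
clock: 3.15
tool_pos: [0.5799, 0.3237, 0.133]
orientation: [144.2, 89.5, 29.5]
force: [1.0, 2.2, -1.7]
opening: 0.0501
```

Run:
```python
from h import *
print(togo([.640,.1453,.125]),tool()[2]['force'],tool()[1].as_matrix().round(3))
```

```text
[ 0.77587696 12.92927946 13.68925731] [ 1.00849879  2.18592468 -1.67018313] [[ 0.007  0.908 -0.419]
 [ 0.004 -0.419 -0.908]
 [-1.     0.005 -0.007]]
```

Emit:
{"op": "servo_tool", "data": {"deltas": [[[0,-0.4,-0.3],[0.2,2.2,2.3],4.0],[[0,-0.4,-0.3],[0.4,5,5.3],4.0],[[0,-0.4,-0.3],[0.6,8,8.5],4.0],[[0,-0.4,-0.3],[0.7,10.5,11.1],4.0],[[0,-0.4,-0.3],[0.8,12.2,12.9],4.0]]}}

```text
clock: 3.65
tool_pos: [0.6365, 0.1529, 0.1239]
orientation: [-45.3, 89.9, -160.1]
force: [0.0, 0.2, -2.1]
opening: 0.0501
```

Emit:
{"op": "servo_tool", "data": {"deltas": [[[0,0,0],[0,0,0],4.0],[[0,0,0],[0,0,0],4.0]]}}

```text
clock: 3.85
tool_pos: [0.636, 0.1519, 0.1231]
orientation: [-47.0, 89.8, -161.9]
force: [-0.4, 0.1, -1.8]
opening: 0.05
```

Run:
```python
from h import *
s=snap('wrist','w2')
print(togo([.640,.1453,.125]),tool()[1].as_matrix().round(3))
for c,st in caps(s):
    for z in(.112,tool()[0][2]-.0375+.07): print(c,st,z,fitcap(s,c,z))
print(tool()[0],proj(s,[[.64,.1453,.054]]))
im=s['image'].copy()
for r in(.0275,.0305):
    cv2.polylines(im,[proj(s,cyl(.640,.1453,r,.054,.054)[:48]).round().astype(int)],True,(0,255,0),1)
cv2.imwrite('pics/w2o.png',im[:,:,::-1])
```

```text
[-0.16588013  0.66862122  0.50820741] [[-0.003  0.907 -0.421]
 [-0.001 -0.421 -0.907]
 [-1.    -0.002  0.002]]
[523.00402123 169.42560721] [ 477  128   93   85 6217] 0.112 (array([0.62142066, 0.02304416]), 6773.312190303579)
[523.00402123 169.42560721] [ 477  128   93   85 6217] 0.15584607249282895 (array([0.64267726, 0.0473765 ]), 12006.699717923184)
[315.82879377 248.19990272] [ 263  219  106   51 4112] 0.112 (array([0.62777805, 0.15505752]), 5517.47584337974)
[315.82879377 248.19990272] [ 263  219  106   51 4112] 0.15584607249282895 (array([0.64761586, 0.14598457]), 9812.819402382476)
[316.09375    307.38392857] [ 272  298   90   24 1568] 0.112 (array([0.58766546, 0.17352621]), 4783.749168019276)
[316.09375    307.38392857] [ 272  298   90   24 1568] 0.15584607249282895 (array([0.61743412, 0.15988201]), 8488.916405322962)
[536.22727273 310.46969697] [533 300   8  21  66] 0.112 (array([0.51770898, 0.03687772]), 4621.822050465271)
[536.22727273 310.46969697] [533 300   8  21  66] 0.15584607249282895 (array([0.56476572, 0.05748678]), 8182.545304510742)
[0.63606965 0.15272303 0.12334607] [[320.3896453  200.37399442]]
```

View pics/w2o.png

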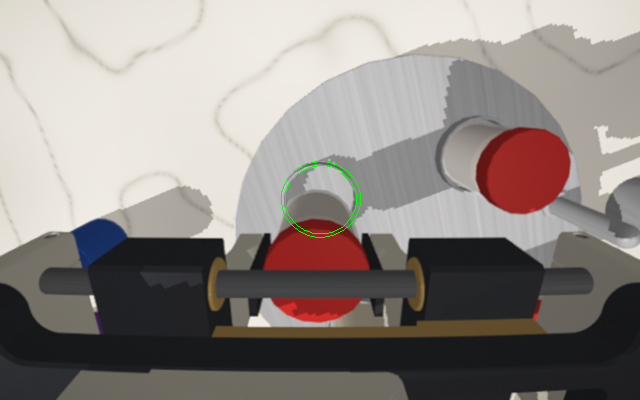

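Emit:
{"op": "servo_tool", "data": {"deltas": [[[0,0,0],[0.0,0.4,0.3],4.0],[[0,0,0],[0,0.7,0.5],4.0],[[0,0,0],[0,0.7,0.5],4.0],[[0,0,0],[0.5,0.7,0.5],4.0],[[0,0,0],[1,0.7,0.5],4.0]]}}

```text
clock: 4.4
tool_pos: [0.6402, 0.1456, 0.113]
orientation: [-49.6, 89.8, -164.5]
force: [0.3, 0.0, -1.0]
opening: 0.0504
```

Run:
```python
from h import *
print(togo([.6398,.1455,.082]),tool()[1].as_matrix().round(3))
```

```text
[ 3.10267997 -0.02322087  0.01571251] [[-0.003  0.907 -0.421]
 [-0.001 -0.421 -0.907]
 [-1.    -0.002  0.002]]
```

Aligned to 0.3 mm. I'm descending slowly.

Emit:
{"op": "servo_tool", "data": {"deltas": [[[0,0.1,-0.1],[0.5,0,0],4.0],[[0,0.1,-0.1],[1,0,0],4.0],[[0,0.1,-0.1],[1.4,0,0],4.0],[[0,0.1,-0.1],[1.8,0,0],4.0],[[0,0.1,-0.1],[2.0,0,0],4.0]]}}

```text
clock: 4.9
tool_pos: [0.64, 0.1455, 0.0924]
orientation: [-81.2, 89.7, 163.9]
force: [0.5, 0.1, -1.6]
opening: 0.05
```

Run:
```python
from h import *
print(togo([.6398,.1455,.082]),tool()[1].as_matrix().round(3))
```

```text
[ 1.04468288 -0.01217502  0.00336541] [[-0.004  0.907 -0.421]
 [ 0.001 -0.421 -0.907]
 [-1.    -0.005  0.001]]
```

Emit:
{"op": "servo_tool", "data": {"deltas": [[[0,0,0],[0.3,0,0],4.0],[[0,0,0],[0.6,0,0],4.0],[[0,0,0],[0.8,0,0],4.0],[[0,0,0],[1.0,0,0],4.0],[[0,0,0],[1.0,0,0],4.0]]}}

```text
clock: 5.4
tool_pos: [0.6398, 0.1454, 0.0822]
orientation: [-78.8, 89.7, 166.3]
force: [-0.3, -0.3, -1.7]
opening: 0.0502
```

Emit:
{"op": "servo_tool", "data": {"deltas": [[[0,0,0],[0.1,0,0],4.0],[[0,0,0],[0.15,0,0],4.0],[[0,0,0],[0.2,0,0],4.0]]}}

```text
clock: 5.7
tool_pos: [0.64, 0.1454, 0.0811]
orientation: [-80.9, 89.8, 164.3]
force: [-3.7, -0.9, 7.6]
opening: 0.0501
```

Floor contact at the expected height (8 N up). I'm opening and rising.

Emit:
{"op": "servo_tool", "data": {"deltas": [[[0,0,0],[-0.05,0,0],5.5],[[0,0,0],[-0.05,0,0],6.5],[[0,0,0],[-0.05,0,0],7.0],[[0,0,0],[-0.05,0,0],7.0]]}}

```text
clock: 6.1
tool_pos: [0.6401, 0.1454, 0.0815]
orientation: [-81.4, 89.8, 163.7]
force: [-0.6, -0.2, 0.9]
opening: 0.0687
```

Emit:
{"op": "servo_tool", "data": {"deltas": [[[0,0,0],[-1.5,0,0],7.0],[[0,0,0],[-5,0,0],7.0],[[0,0,0],[-9,0,0],7.0],[[0,0,0],[-13,0,0],7.0],[[0,0,0],[-15,0,0],7.0]]}}

```text
clock: 6.6
tool_pos: [0.6421, 0.1455, 0.2373]
orientation: [171.5, 89.8, 56.6]
force: [0.5, 0.1, 0.5]
opening: 0.07
```

Run:
```python
from h import *
s=snap('wrist','w3');p,r,o=tool(); print(o['clock'],p,r.as_matrix().round(3))
for c,st in caps(s,300): print(c,st,fitcap(s,c,.112))
```

```text
6.65 [0.64307363 0.14572844 0.2397047 ] [[ 0.005  0.908 -0.42 ]
 [ 0.004 -0.42  -0.908]
 [-1.     0.003 -0.006]]
[442.51472471 154.01408451] [ 415  128   56   54 2343] (array([0.62140089, 0.0231809 ]), 2564.213959479821)
[317.42428571 189.84380952] [ 292  164   52   52 2100] (array([0.63923658, 0.14499651]), 2279.6199008841068)
[348.34823848 306.15311653] [326 298  46  20 738] (array([0.50373222, 0.16991005]), 1776.2475349712186)
```

View pics/w3.png

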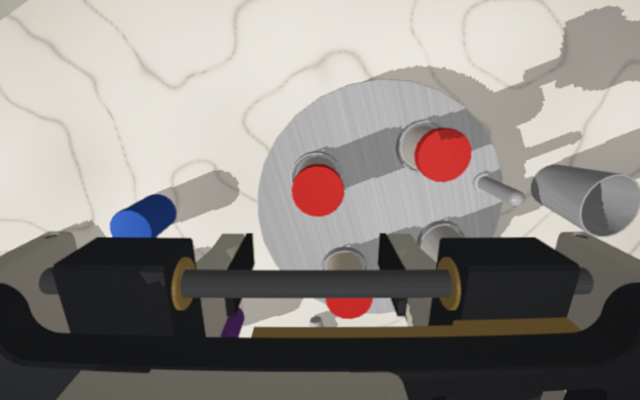

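The jar is seated: its cap fits at (0.639, 0.145) with the top at tray-jar height. Next I turn the tool and go behind the knob with the fingers shut.

Emit:
{"op": "servo_tool", "data": {"deltas": [[[8,0,0],[0,-0.8,4],3],[[16,0,0],[0,-1.7,8],0],[[24.5,0,0],[0.5,-2.5,12],0],[[33,0,0],[1,-3.5,16.5],0],[[41,0,0],[1,-4.3,20],0]]}}

```text
clock: 7.15
tool_pos: [0.5181, -0.0193, 0.2287]
orientation: [-164.0, 89.6, 39.8]
force: [0.0, -0.5, 0.5]
opening: 0.0357
```

Emit:
{"op": "servo_tool", "data": {"deltas": [[[8.5,0,0],[0,0,0],0],[[17,0,0],[0,0,0],0],[[25.5,0,0],[0,0,0],0],[[34,0,0],[0,0,0],0],[[42,0,0],[0,0,0],0]]}}

```text
clock: 7.65
tool_pos: [0.518, -0.0195, 0.2296]
orientation: [-125.3, 89.6, 36.2]
force: [0.9, -0.1, 0.4]
opening: 0.001
```

Emit:
{"op": "servo_tool", "data": {"deltas": [[[8.5,0,0],[0,0,0],0],[[17,0,0],[0,0,0],0],[[25.5,0,0],[0,0,0],0],[[34,0,0],[0,0,0],0],[[42,0,0],[0,0,0],0]]}}

```text
clock: 8.15
tool_pos: [0.518, -0.0196, 0.2305]
orientation: [-85.6, 89.6, 33.5]
force: [-0.3, -1.0, 0.6]
opening: 0.0002
```

```bash
cat >> h.py <<'E'
C=np.array([.569,.0935])
def pose(a,off,z,rad=.125):
    # tool pose for knob angle a (deg), off m behind the post; prints turn, shift
    u=np.array([np.cos(np.radians(a)),np.sin(np.radians(a))]); t=np.array([-u[1],u[0]])
    P=np.r_[C+rad*u-off*t,z]; x=np.array([0,0,-1.]); zz=np.r_[-u,0]
    T=np.c_[x,np.cross(zz,x),zz]; p,r,o=tool()
    return (r.inv()*R.from_matrix(T)).as_rotvec(degrees=True).round(1),(r.inv().apply(P-p)*100).round(2)
E
python3 - <<'E'
from h import *
print(tool()[2]['joint_pos'],tool()[0],pose(-98.5,.035,.082))
E
```

```text
[ 19.46706717   5.32439062 -18.72352984  -0.12002461 -65.51649691
 -80.31388786] [ 0.51802887 -0.01955592  0.23049071] (array([37.6,  0.2,  0.4]), array([14.84,  0.56, -0.38]))
```

Emit:
{"op": "servo_tool", "data": {"deltas": [[[8,0,0],[1,0.5,-0.4],0],[[16,0,0],[3,0.5,-0.4],0],[[24,0,0],[6,0.5,-0.4],0],[[32,0,0],[7.5,0.5,-0.4],0],[[37.6,0.2,0.4],[8,0.5,-0.4],0]]}}

```text
clock: 8.65
tool_pos: [0.515, -0.0254, 0.1493]
orientation: [119.5, 89.9, -159.3]
force: [0.2, -0.5, 0.2]
opening: 0.0005
```

Run:
```python
from h import *
print(tool()[0],pose(-98.5,.035,.082))
s=snap('wrist','w4')
im=s['image'].copy()
p=proj(s,np.vstack([cyl(.5505,-.0301,.008,.046,.106),[[.5505,-.0301,.116]]]))
for q in p.round().astype(int): cv2.circle(im,tuple(int(v) for v in q),0,(0,255,0),-1)
cv2.imwrite('pics/w4o.png',im[:,:,::-1])
```

```text
[ 0.51498053 -0.02544151  0.14934543] (array([-0.3, -0.1, -0.1]), array([ 6.73, -0.1 ,  0.07]))
```

View pics/w4o.png

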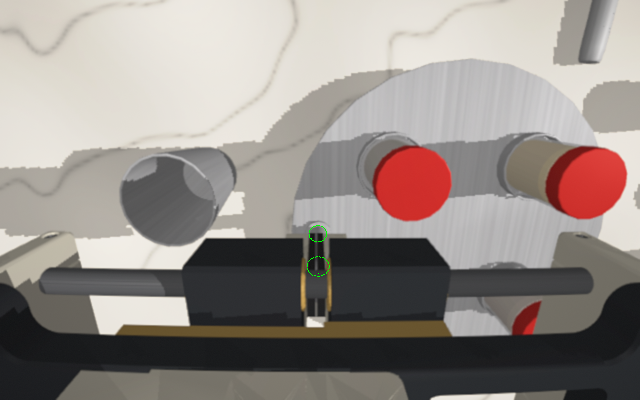

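The knob projection matches its visible base at (317,228). I'm descending behind it.

Emit:
{"op": "servo_tool", "data": {"deltas": [[[-0.3,0,0],[1.5,-0.1,0.1],0],[[-0.3,0,0],[3.5,-0.1,0.1],0],[[-0.3,0,0],[5.5,-0.1,0.1],0],[[-0.3,0,0],[6.7,-0.1,0.1],0],[[-0.3,0,0],[6.7,-0.1,0.1],0]]}}

```text
clock: 9.2
tool_pos: [0.5156, -0.0248, 0.0815]
orientation: [120.5, 89.7, -158.2]
force: [1.0, 0.9, 0.6]
opening: 0.0003
```

Emit:
{"op": "servo_tool", "data": {"deltas": [[[0,0,0],[0,-0.3,0],0],[[0,0,0],[0,-0.6,0],0],[[0,0,0],[0,-0.9,0],0],[[0,0,0],[0,-1.2,0],0],[[0,0,0],[0,-1.4,0],0]]}}

```text
clock: 9.7
tool_pos: [0.53, -0.0269, 0.0818]
orientation: [122.4, 89.8, -156.3]
force: [1.0, 0.2, -0.1]
opening: 0.0003
```

Run:
```python
from h import *
print(tool()[0],tool()[2]['force'],pose(-98.5,.018,.082))
# row table: rigid rotation, 1.2 and 2 deg/row
for f in(1.2,2.,3.):
    for off in (.018,):
        v=np.array([0,off,-.125])
        print(f,[((R.from_rotvec([-f*k,0,0],degrees=True).apply(v)-v)*100).round(2).tolist() for k in range(1,6)])
```

```text
[ 0.53000302 -0.02691438  0.08180321] [ 0.95145057  0.16067524 -0.10430632] (array([-0.2, -0.1, -0.2]), array([-0.02, -0.28, -0.01]))
1.2 [[0.0, -0.26, -0.03], [0.0, -0.53, -0.06], [0.0, -0.79, -0.09], [0.0, -1.05, -0.11], [0.0, -1.32, -0.12]]
2.0 [[0.0, -0.44, -0.06], [0.0, -0.88, -0.1], [0.0, -1.32, -0.12], [0.0, -1.76, -0.13], [0.0, -2.2, -0.12]]
3.0 [[0.0, -0.66, -0.08], [0.0, -1.32, -0.12], [0.0, -1.98, -0.13], [0.0, -2.64, -0.1], [0.0, -3.3, -0.04]]
```

Emit:
{"op": "servo_tool", "data": {"deltas": [[[-1.5,0,0],[0,-0.35,-0.04],0],[[-3.5,0,0],[0,-0.8,-0.1],0],[[-5.5,0,0],[0,-1.3,-0.12],0],[[-7.5,0,0],[0,-1.7,-0.13],0],[[-9.5,0,0],[0,-2.2,-0.12],0]]}}

```text
clock: 10.2
tool_pos: [0.5506, -0.0317, 0.0816]
orientation: [107.1, 89.7, -162.1]
force: [-3.8, 0.2, 1.5]
opening: 0.0004
```

Emit:
{"op": "servo_tool", "data": {"deltas": [[[-2,0,0],[0,-0.44,-0.06],0],[[-4,0,0],[0,-0.88,-0.1],0],[[-6,0,0],[0,-1.3,-0.12],0],[[-8,0,0],[0,-1.76,-0.13],0],[[-10,0,0],[0,-2.2,-0.12],0]]}}

```text
clock: 10.7
tool_pos: [0.5717, -0.033, 0.0813]
orientation: [95.3, 89.5, -163.8]
force: [-2.7, -0.4, 1.3]
opening: 0.0003
```

```bash
cat >> h.py <<'E'
def st(dz=0,aim=None):
    p,r,o=tool(); z=r.as_matrix()[:,2]; za=np.degrees(np.arctan2(-z[1],-z[0]))
    v=p[:2]-C; rad=np.hypot(*v); 
    a=np.radians(za); u=np.array([np.cos(a),np.sin(a)]); t=np.array([-u[1],u[0]])
    ka=np.degrees(np.arctan2(v[1],v[0]))+np.degrees(np.arcsin(.0175/rad))
    F=np.array(o['force']); 
    print('t',o['clock'],'toolang',za.round(1),'knobang if touching',ka.round(1),'rad',(v@u).round(4),'off',(-v@t).round(4),'F fwd %.1f out %.1f z %.1f'%(F[:2]@t,F[:2]@u,F[2]))
    if aim: print(pose(aim,.018,.082))
E
python3 - <<'E'
from h import *
st(aim=-75); s=snap('wrist','w5')
E
```

```text
t 10.7 toolang -79.1 knobang if touching -80.8 rad 0.1247 off 0.0213 F fwd -2.7 out -0.2 z 1.3
(array([-4.1, -0. , -0.5]), array([-0.08, -1.22, -0.12]))
```

```bash
cat >> h.py <<'E'
def tray(name='top',s=None):
    s=s or ctrl.snapshot(name); out=[]
    for c,sb in caps(s,60):
        if sb[0]<=1 or sb[1]<=1 or sb[0]+sb[2]>=639 or sb[1]+sb[3]>=399: continue
        q,a=fitcap(s,c,.112); d=q-C
        if abs(np.hypot(*d)-.088)<.006 and sb[4]>.75*a: out.append((np.degrees(np.arctan2(d[1],d[0]))%90).round(1))
    # caps sit at knob angle + 45 (mod 90)
    print('cap angles mod 90, minus 45 -> knob mod 90:',[(x-45)%90 for x in out])
E
python3 - <<'E'
from h import *
tray(s=load('t1')); tray(s=load('w1')); tray(s=load('w3')); tray(s=load('w5')); tray('top'); tray('scene')
E
```

```text
cap angles mod 90, minus 45 -> knob mod 90: [np.float64(81.8), np.float64(81.5), np.float64(81.6)]
cap angles mod 90, minus 45 -> knob mod 90: [np.float64(81.5), np.float64(81.7)]
cap angles mod 90, minus 45 -> knob mod 90: [np.float64(81.7), np.float64(81.2)]
cap angles mod 90, minus 45 -> knob mod 90: [np.float64(9.100000000000001)]
cap angles mod 90, minus 45 -> knob mod 90: [np.float64(9.899999999999999)]
cap angles mod 90, minus 45 -> knob mod 90: []
```

Emit:
{"op": "servo_tool", "data": {"deltas": [[[-1.2,0,0],[0,-0.4,-0.05],0],[[-2.5,0,0],[0,-0.8,-0.1],0],[[-4,0,0],[-0.05,-1.2,-0.1],0],[[-5.5,0,0],[-0.05,-1.6,-0.1],0],[[-7,0,-0.3],[-0.05,-1.9,-0.1],0]]}}

```text
clock: 11.35
tool_pos: [0.5919, -0.0302, 0.0815]
orientation: [108.7, 89.9, -143.4]
force: [-1.8, -0.5, -1.4]
opening: 0.0006
```

Run:
```python
from h import *
st(aim=-66)
```

```text
t 11.35 toolang -72.1 knobang if touching -71.5 rad 0.1247 off 0.0163 F fwd -1.9 out -0.0 z -1.4
(array([-6.1, -0. , -0.1]), array([-0.05, -1.17, -0.15]))
```

Plain drag so far (about 2 N), and no catch is possible before −68°. From here I push 6° per call and watch the force.

Emit:
{"op": "servo_tool", "data": {"deltas": [[[-1.2,0,0],[0,-0.27,-0.03],0],[[-2.4,0,0],[0,-0.53,-0.06],0],[[-3.6,0,0],[0,-0.8,-0.09],0],[[-4.8,0,0],[0,-1.05,-0.11],0],[[-6,0,0],[0,-1.32,-0.13],0]]}}

```text
clock: 11.85
tool_pos: [0.6051, -0.0272, 0.0815]
orientation: [102.8, 89.9, -143.1]
force: [-2.4, -0.6, -0.4]
opening: 0.0004
```

Emit:
{"op": "servo_tool", "data": {"deltas": [[[-1.2,0,0],[0,-0.27,-0.03],0],[[-2.4,0,0],[0,-0.53,-0.06],0],[[-3.6,0,0],[0,-0.8,-0.09],0],[[-4.8,0,0],[0,-1.05,-0.11],0],[[-6,0,0],[0,-1.32,-0.13],0]]}}

```text
clock: 12.35
tool_pos: [0.6179, -0.0228, 0.0814]
orientation: [87.1, 89.9, -152.8]
force: [-2.8, 0.3, -0.2]
opening: 0.0003
```

Emit:
{"op": "servo_tool", "data": {"deltas": [[[-1.2,0,0],[0,-0.27,-0.03],0],[[-2.4,0,0],[0,-0.53,-0.06],0],[[-3.6,0,0],[0,-0.8,-0.09],0],[[-4.8,0,0],[0,-1.05,-0.11],0],[[-6,0,0],[0,-1.32,-0.13],0]]}}

```text
clock: 12.85
tool_pos: [0.63, -0.0171, 0.0814]
orientation: [72.0, 89.9, -161.8]
force: [-2.9, 0.5, 0.2]
opening: 0.0005
```

Run:
```python
from h import *
st(aim=-48); tray('top')
```

```text
t 12.85 toolang -53.8 knobang if touching -53.1 rad 0.1253 off 0.0161 F fwd -2.0 out -2.1 z 0.2
(array([-5.8,  0. , -0.1]), array([-0.06, -1.08, -0.09]))
cap angles mod 90, minus 45 -> knob mod 90: [np.float64(36.7), np.float64(37.2)]
```

Emit:
{"op": "servo_tool", "data": {"deltas": [[[-1.2,0,0],[0,-0.27,-0.03],0],[[-2.4,0,0],[0,-0.53,-0.06],0],[[-3.6,0,0],[0,-0.8,-0.09],0],[[-4.8,0,0],[0,-1.05,-0.11],0],[[-6,0,0],[0,-1.32,-0.12],0]]}}

```text
clock: 13.4
tool_pos: [0.6419, -0.0099, 0.0814]
orientation: [66.0, 90.0, -161.6]
force: [-3.8, 1.0, 0.2]
opening: 0.0003
```

Emit:
{"op": "servo_tool", "data": {"deltas": [[[-1.2,0,0],[0,-0.27,0.05],0],[[-2.4,0,0],[0,-0.53,0.05],0],[[-3.6,0,0],[0,-0.8,0.05],0],[[-4.8,0,0],[0,-1.05,0.03],0],[[-6,0,0],[0,-1.32,0],0]]}}

```text
clock: 13.9
tool_pos: [0.652, -0.001, 0.0815]
orientation: [81.0, 90.0, -140.5]
force: [-2.5, -4.0, 0.8]
opening: 0.0005
```

Run:
```python
from h import *
st(aim=-36); tray('top')
```

```text
t 13.9 toolang -41.5 knobang if touching -40.7 rad 0.1248 off 0.0157 F fwd -4.7 out 0.8 z 0.8
(array([-5.5,  0. , -0. ]), array([-0.06, -0.98, -0.14]))
cap angles mod 90, minus 45 -> knob mod 90: [np.float64(48.9), np.float64(48.6), np.float64(49.1)]
```

The push has risen to 4.7 N at −41°, so the climb is probably starting. I'm reducing to 3° steps.

Emit:
{"op": "servo_tool", "data": {"deltas": [[[-0.6,0,0],[0,-0.14,-0.01],0],[[-1.2,0,0],[0,-0.28,-0.02],0],[[-1.8,0,0],[0,-0.41,-0.03],0],[[-2.4,0,0],[0,-0.54,-0.04],0],[[-3,0,0],[0,-0.66,-0.05],0]]}}

```text
clock: 14.45
tool_pos: [0.6554, 0.002, 0.0814]
orientation: [74.3, 89.7, -144.1]
force: [-5.8, -8.6, 2.7]
opening: -0.0001
```

Run:
```python
from h import *
st(aim=-36); tray('top')
```

```text
t 14.45 toolang -38.4 knobang if touching -38.7 rad 0.1246 off 0.018 F fwd -10.3 out 0.8 z 2.7
(array([-2.4,  0.1, -0.3]), array([-0.06, -0.53, -0.1 ]))
cap angles mod 90, minus 45 -> knob mod 90: [np.float64(50.8), np.float64(50.5), np.float64(51.1)]
```

Emit:
{"op": "servo_tool", "data": {"deltas": [[[0,0,0],[0,-0.05,0],0],[[0,0,0],[0,-0.05,0],0]]}}

```text
clock: 14.7
tool_pos: [0.6551, 0.0015, 0.0814]
orientation: [73.6, 89.6, -144.8]
force: [-3.1, -4.2, 1.7]
opening: 0.0003
```

Run:
```python
from h import *
st(aim=-36); tray('top'); s=snap('wrist','w6'); st(); tray(s=s)
```

```text
t 14.7 toolang -38.4 knobang if touching -38.9 rad 0.1246 off 0.0187 F fwd -5.2 out 0.1 z 1.7
(array([-2.4,  0.1, -0.4]), array([-0.06, -0.59, -0.1 ]))
cap angles mod 90, minus 45 -> knob mod 90: [np.float64(50.6), np.float64(50.4), np.float64(51.0)]
t 14.8 toolang -38.4 knobang if touching -38.9 rad 0.1246 off 0.0186 F fwd -7.5 out 0.7 z 2.0
cap angles mod 90, minus 45 -> knob mod 90: [np.float64(50.8)]
```

View pics/w6.png

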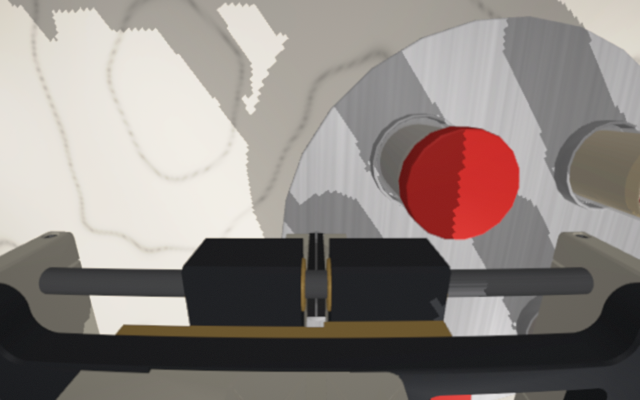

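This view shows the jars clear and nothing jammed; the finger simply bears on the post. The pushback is the hump, so I continue in small steps.

Emit:
{"op": "servo_tool", "data": {"deltas": [[[-0.4,0,0],[0,-0.2,-0.02],0],[[-0.8,0,0],[0,-0.35,-0.03],0],[[-1.2,0,0],[0,-0.5,-0.04],0],[[-1.6,0,-0.3],[0,-0.6,-0.05],0],[[-2.0,0,-0.3],[0,-0.7,-0.05],0]]}}

```text
clock: 15.3
tool_pos: [0.6586, 0.005, 0.0814]
orientation: [52.8, 89.7, -163.6]
force: [-4.3, -8.1, 2.1]
opening: 0.0003
```

Run:
```python
from h import *
st(aim=-34); tray('top')
```

```text
t 15.3 toolang -36.4 knobang if touching -36.7 rad 0.1246 off 0.0181 F fwd -9.1 out 1.3 z 2.1
(array([-2.4,  0.2, -0.2]), array([-0.06, -0.53, -0.1 ]))
cap angles mod 90, minus 45 -> knob mod 90: [np.float64(52.8), np.float64(52.7), np.float64(53.2)]
```

Emit:
{"op": "servo_tool", "data": {"deltas": [[[-0.4,0,0],[0,-0.2,-0.02],0],[[-0.8,0,0],[0,-0.35,-0.03],0],[[-1.2,0,0],[0,-0.45,-0.04],0],[[-1.6,0,-0.2],[0,-0.55,-0.05],0],[[-2.0,0,-0.2],[0,-0.6,-0.05],0]]}}

```text
clock: 15.85
tool_pos: [0.6622, 0.0087, 0.0814]
orientation: [24.2, 89.8, 169.8]
force: [-2.5, -5.3, 0.3]
opening: 0.0005
```

Run:
```python
from h import *
st(aim=-32); tray('top')
```

```text
t 15.85 toolang -34.4 knobang if touching -34.3 rad 0.1247 off 0.0174 F fwd -5.8 out 0.9 z 0.3
(array([-2.4,  0.2, -0.1]), array([-0.06, -0.45, -0.09]))
cap angles mod 90, minus 45 -> knob mod 90: [np.float64(55.1), np.float64(55.2), np.float64(55.8)]
```

The force is past its peak and falling (9.1 to 5.8 N), so the crest is near.

Emit:
{"op": "servo_tool", "data": {"deltas": [[[-0.4,0,0],[0,-0.15,-0.02],0],[[-0.8,0,0],[0,-0.25,-0.03],0],[[-1.2,0,0],[0,-0.35,-0.04],0],[[-1.6,0,-0.1],[0,-0.45,-0.05],0]]}}

```text
clock: 16.3
tool_pos: [0.6653, 0.0123, 0.0815]
orientation: [-12.8, 89.8, 134.5]
force: [-2.0, -1.6, -0.7]
opening: 0.0006
```

Run:
```python
from h import *
st(aim=-31); tray('top')
```

```text
t 16.3 toolang -32.7 knobang if touching -32.1 rad 0.1249 off 0.0163 F fwd -2.4 out -0.8 z -0.7
(array([-1.7,  0.2,  0. ]), array([-0.05, -0.2 , -0.06]))
cap angles mod 90, minus 45 -> knob mod 90: [np.float64(57.2), np.float64(57.5), np.float64(57.9)]
```

Emit:
{"op": "servo_tool", "data": {"deltas": [[[-0.4,0,0],[0,-0.1,-0.02],0],[[-0.8,0,0],[0,-0.2,-0.03],0],[[-1.2,0,0],[0,-0.3,-0.04],0],[[-1.4,0,0],[0,-0.35,-0.05],0]]}}

```text
clock: 16.75
tool_pos: [0.6685, 0.0158, 0.0817]
orientation: [-48.5, 89.8, 100.3]
force: [-0.4, 0.1, 0.1]
opening: 0.0005
```

Run:
```python
from h import *
st(aim=-29); tray('top')
```

```text
t 16.75 toolang -31.2 knobang if touching -30.0 rad 0.1254 off 0.0149 F fwd -0.1 out -0.4 z 0.1
(array([-2.2,  0.1,  0.1]), array([-0.03, -0.17, -0.02]))
cap angles mod 90, minus 45 -> knob mod 90: [np.float64(70.3), np.float64(71.0)]
```

The tray ran on by itself: the knob is at about −19° with the finger still at −30° and no force. I'm stopping the push, backing off and rising.

Emit:
{"op": "servo_tool", "data": {"deltas": [[[0,0,0],[0,0.5,0],0],[[0,0,0],[0,1.0,0],0],[[0,0,0],[-1.5,1.0,0],0],[[0,0,0],[-5,1.0,0],0],[[0,0,0],[-9,1.0,0],0]]}}

```text
clock: 17.3
tool_pos: [0.6626, 0.0065, 0.1726]
orientation: [-7.1, 89.8, 141.6]
force: [0.9, 0.2, -0.1]
opening: 0.0006
```

Emit:
{"op": "servo_tool", "data": {"deltas": [[[0,0,0],[-4,2,1],0],[[0,0,0],[-8,4,2],0],[[0,0,0],[-12,6,3],0],[[0,0,0],[-15,8,4],0],[[0,0,0],[-15,8,4],0]]}}

```text
clock: 17.8
tool_pos: [0.5873, -0.0431, 0.3305]
orientation: [-128.4, 89.5, 20.3]
force: [-0.5, 1.1, 0.9]
opening: 0.0005
```

Run:
```python
from h import *
tray('top'); s=snap('top','t2'); tray(s=s); b=snap('scene','s2'); tray('wrist')
for f in('t1','t2','s1','s2'): print(f,[c.round(1).tolist() for c,_ in caps(load(f))])
cr=lambda s,y0,y1,x0,x1,k:cv2.resize(s['image'][y0:y1,x0:x1],None,fx=k,fy=k,interpolation=cv2.INTER_CUBIC)
u=cr(s,100,290,130,400,2.2); v=cr(b,160,290,230,500,2.2); n=min(u.shape[1],v.shape[1])
cv2.imwrite('pics/end.png',cv2.resize(np.vstack([u[:,:n],v[:,:n]])[:,:,::-1],None,fx=.84,fy=.84)); print(ctrl.get_obs()['clock'],tool()[0])
```

```text
cap angles mod 90, minus 45 -> knob mod 90: [np.float64(71.1), np.float64(71.6)]
cap angles mod 90, minus 45 -> knob mod 90: [np.float64(71.1), np.float64(71.6)]
cap angles mod 90, minus 45 -> knob mod 90: [np.float64(71.1), np.float64(71.8)]
t1 [[307.9, 151.3], [220.1, 168.3], [264.5, 183.7], [302.3, 188.8]]
t2 [[274.3, 143.9], [298.2, 191.1]]
s1 [[407.6, 33.1], [432.5, 33.4], [336.4, 197.8], [372.6, 201.8], [330.5, 218.8], [420.8, 223.4]]
s2 [[407.6, 33.0], [432.5, 33.4], [340.3, 196.7], [375.0, 204.1], [328.3, 216.4], [366.0, 224.8]]
18.0 [ 0.58694965 -0.04149473  0.32251249]
```

View pics/end.png

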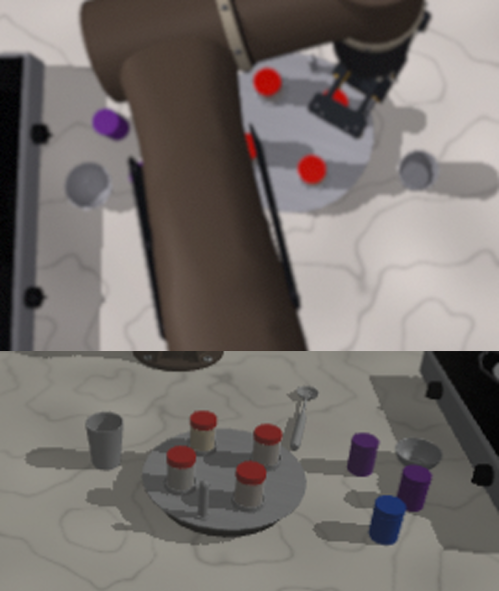

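The picture shows four red-capped jars upright in the tray and the knob at the front. The tumbler, katori, ladle, and purple and blue jars are in place. The tray angle stays at about −18.7° over repeated readings.

Run:
```python
from h import *
o=ctrl.get_obs(); print(o['clock'],o['force'],abs(o['qvel']).max()); tray('wrist'); ctrl.close_job()
```

```text
18.0 [-0.02349111 -0.75195808 -0.62307072] 1.3567473382303175
cap angles mod 90, minus 45 -> knob mod 90: [np.float64(71.1), np.float64(71.6)]
the job is handed in; nothing more can be done
```

The red-capped jar is back in the empty ring and the carousel is sitting in its catch. I handed the job in at about 18 s; no verdict was reported.

- **Jar:** It touched the ring floor at the expected height. Its cap then fitted within about 1 mm of the ring position I had worked out.
- **Catch:** I pushed the knob anticlockwise with shut fingers.
  - The push rose from about 2 N to readings of 9–10 N, then fell back to about 2 N at the crest, near a knob angle of −32°.
  - The tray then ran on by itself while the finger stopped at about −30° and lost all force, so I backed off and rose clear.
- **Last checks:** The tray held at about −18.7° over several readings, a run of about 13°, which matches the 10–15° given. All four jars are upright. The tumbler, katori, ladle and look-alikes looked undisturbed; the masala box was outside my last crops, but the arm never went near it.
- **One disagreement:** My highest push readings were 9–10 N, above the stated 5–8 N peak. I put this down to drag, sensor noise of about 1 N and arm motion; the wrist picture taken then showed nothing jammed.

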